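Load two bushings into the measuring station's tube magazine

ROBOT

A 6-joint arm with a two-finger parallel gripper is mounted at the origin on the work surface. World frame = base frame: x ahead of the robot, y to its left, z up, the work surface at z = 0. Lengths are in mm, angles in rad, forces in N, time in s.
With the tool pointing down it reaches from about 350 to 975 mm from the base axis. Payload 7.1 kg.
Tool frame: the origin (TCP) lies on the front face of the gripper's body, between the roots of the fingers; the fingertips stand 80 mm ahead of it and the grasp point (between the pads) lies 61 mm ahead of it (env.tips_ahead is the distance from the TCP to the fingertips, in mm); z points along the fingers, y is the line along which they close (so a half turn about z gives the same grasp; the last joint's range is limited). The gripper opens to 88 mm and grips with 3 to 60 N. Pads are 20 mm wide; open, the fingers measure 115 mm over their backs; the gripper's body (75 mm by 178 mm) begins 61 mm behind the grasp point.
Start: joints at [1.2, 0.423, 1.63, -0, 1.089, -0.019], TCP at [215.336, 586.716, 302.675] pointing down, gripper open.
Joint ranges: [-3, 3], [-0.9, 2.11], [0.09, 2.58], [-1.31, 4.45], [0.11, 2.69], [-2.54, 2.54]. Speed limits (rad/s): [2.39, 2.39, 3.01, 3.14, 3.14, 3.14].

INTERFACE

Orientations are given as a unit quaternion [x, y, z, w].
In Python, from station import env, set_gripper, viewer, workorder gives the robot as it stands. Calls block until the motion is done:
- env.reach(position, orientation): joint-space move of the TCP to a pose.
- env.move_l(position, rot=None, rate=150, f_stop=None): straight line of the TCP; rot=None keeps the orientation; rate is the mean speed in mm/s. With f_stop (N) it stops when the force on the tool has changed by that much, and returns True; else False.
- env.move_joints(angles): joint-space move.
- set_gripper(opening): finger opening in mm; the grip force is fixed at half the most; returns when the fingers have stopped.
- env.hold(seconds).
- env.ik(position, orientation): joint angles nearest the present ones, or None.
- env.read_state(): the state.
- viewer.camera(name): name is "scene" or "side" or "wrist"; returns the picture (420x560x3 uint8, blue, green, red); there is no depth.
- viewer.camera_params(name): a dict with "fx", "fy", "cx", "cy" (pixels), "dist" ([k1, k2, p1, p2, k3] as OpenCV has them; the pictures are not rectified), "pose" (4x4, takes a point from camera to world coordinates); the wrist camera has in their place "tool_from_camera" (4x4, takes a point from camera to tool coordinates, whose origin is the TCP and whose axes are the flange's). Camera axes: x right, y up, looking along -z (the intrinsics and any distortion apply to the point x, -y, -z); pixel columns grow to the right and rows downward; lengths in mm; the calibration is good to about 2 mm. A picture is of the moment at which its call begins: read the wrist's pose just before it. camera_params takes no time and is no camera call.
A pose or a line that the arm cannot do raises env.IKError and nothing moves.
- workorder.sign_off(): hands the job in; it is judged then, once.
The state is a dict: "time_s": time; "qpos": joint angles; "dq": joint speeds; "tau": joint torques, N m; "tool_pos": TCP position; "orientation": TCP orientation; "force": force on the tool from outside, world axes, zero at the start; "wrist_torque": the same for the moment, N m; "width": finger opening in mm; "grip_force": force on a finger pad.
Only numpy, scipy, OpenCV 4.12 (cv2) and the standard library are available. Lean on these libraries where they do the work, as an engineer would, in place of code of your own. Each camera call takes 0.05 s, during which the arm holds its last target. There are 200 camera calls.

TASK

Load the two long steel bushings into the upright tube magazine through its funnel, one after the other, so that they stand end to end in the tube, one resting on the other. The short spacer and the wide ring gauge do not belong in it.

Things in the scene. Friction and masses are not known exactly. Their poses are not given: they have to be found in the camera images.
- bushing_a_center (a point): centre, half-way up, of one of two identical plain steel bushings: hollow cylinders of 36 mm outer diameter, 50 mm tall, 20 mm bore, about 0.27 kg, standing upright and loose on the dark bench; z is the axis. Not listed, also of steel: a spacer of the same diameter but only 20 mm tall, and a ring gauge 68 mm wide, 24 mm tall
- bushing_b_center (a point): the same point of the other, identical bushing; either may go in first. The two bushings, the short spacer and the ring gauge stand in any order, at least 100 mm apart in x or 120 mm in y between centres, to the right (smaller y) of the magazine
- tube_mouth (a point): centre of the open top of the magazine's aluminium funnel, at rim height, 150 mm above the bench. The funnel is 84 mm wide outside, 76 mm inside at the rim, and narrows over 45 mm to the clear tube of 48 mm bore. A bushing let go upright, its lower end just below the rim and within about 10 mm of the axis, slides down the tube by itself. z points up along the tube
- tube_floor (a point): centre of the tube's floor, 15 mm above the bench, 135 mm below the rim; the first bushing comes to stand here, centre 25 mm above the floor, the second on it, centre 75 mm above. The magazine is screwed down: a square 120 mm foot with a small grey feed cylinder 30 mm tall on one side, and an upright clear tube of 56 mm outer diameter
Things that resemble listed ones, but are neither listed nor needed, are in the scene too. Leave any pink look-alike of the part that bears bushing_b_center alone. Leave any green look-alike of the part that bears bushing_a_center alone.

How it is judged (in metres and radians):
On the way:
1. one bushing stands on the floor of the tube (((z of bushing_a_center in the frame of tube_floor between 0.013 and 0.037 m and horizontal distance between bushing_a_center and tube_floor below 0.01 m and angle between the z axis of bushing_a_center and the z axis of tube_floor, either way round below 0.3 rad) or (z of bushing_b_center in the frame of tube_floor between 0.013 and 0.037 m and horizontal distance between bushing_b_center and tube_floor below 0.01 m and angle between the z axis of bushing_b_center and the z axis of tube_floor, either way round below 0.3 rad))), for 0.2 s.
At the end, for the whole second after the job is handed in: Both bushings are in the tube, released and at rest, upright within 17 degrees and within 10 mm of the tube's axis: the centre of the lower one 25 mm and that of the upper one 75 mm above the tube's floor, each within 12 mm (((z of bushing_a_center in the frame of tube_floor between 0.013 and 0.037 m and horizontal distance between each of bushing_a_center, bushing_b_center and tube_floor below 0.01 m and angle between the z axis of each of bushing_a_center, bushing_b_center and the z axis of tube_floor, either way round below 0.3 rad and z of bushing_b_center in the frame of tube_floor between 0.063 and 0.087 m) or (z of bushing_b_center in the frame of tube_floor between 0.013 and 0.037 m and horizontal distance between each of bushing_b_center, bushing_a_center and tube_floor below 0.01 m and angle between the z axis of each of bushing_b_center, bushing_a_center and the z axis of tube_floor, either way round below 0.3 rad and z of bushing_a_center in the frame of tube_floor between 0.063 and 0.087 m)) and linear speed of each of bushing_a, bushing_b below 0.03 m/s); the robot touches nothing.
It also fails if it takes over 58 s, if anything falls off the work surface, if the arm or the gripper's body presses on something with over 40 N, if the wrist force passes 120 N, or if a joint passes its speed limit or range.

## Working session

There is one attempt and no reset: what is moved stays moved. The work goes in short steps, each a Python script; the robot and the scene stay as the last script left them, time stands still between calls to the robot, and variables do not carry over. Pictures are saved under pics/ and viewed, at most 10 in all, crops included, and the job is handed in when it is done.

```bash
ls; mkdir -p pics; cat > h.py <<'E'
from station import env,set_gripper,viewer,workorder
import numpy as np,cv2
from scipy.spatial.transform import Rotation as R
def snap(n):
    st=env.read_state(); im=viewer.camera(n); p=viewer.camera_params(n)
    if 'pose' in p: T=np.array(p['pose'])
    else:
        T=np.eye(4);T[:3,:3]=R.from_quat(st['orientation']).as_matrix();T[:3,3]=st['tool_pos'];T=T@np.array(p['tool_from_camera'])
    return im,p,T
def K(p): return np.array([[p['fx'],0,p['cx']],[0,p['fy'],p['cy']],[0,0,1.]])
def onplane(px,p,T,z):
    u=cv2.undistortPoints(np.array(px,float).reshape(-1,1,2),K(p),np.array(p['dist'],float)).reshape(-1,2)
    d=np.c_[u[:,0],-u[:,1],-np.ones(len(u))]@T[:3,:3].T; o=T[:3,3]
    return o+d*((z-o[2])/d[:,2])[:,None]
def project(P,p,T):
    q=(np.atleast_2d(P)-T[:3,3])@T[:3,:3]; q=q*[1,-1,-1]
    return cv2.projectPoints(q,np.zeros(3),np.zeros(3),K(p),np.array(p['dist'],float))[0].reshape(-1,2)
E
python3 - <<'E'
from h import *
for n in ("scene","side"):
    im,p,T=snap(n);cv2.imwrite(f'pics/{n}0.png',im);print(n,T.round(2).tolist(),p['fx'],p['dist'])
print(viewer.camera_params('wrist')['tool_from_camera'],env.read_state()['orientation'])
E
```

```text
pics
scene [[0.02, -0.8, 0.6, 1131.74], [1.0, 0.01, -0.02, -46.39], [0.01, 0.6, 0.8, 935.78], [0.0, 0.0, 0.0, 1.0]] 491.6810000094643 [-0.14316928  0.          0.          0.          0.        ]
side [[0.86, 0.25, -0.44, 34.55], [-0.51, 0.44, -0.74, -839.12], [0.0, 0.86, 0.5, 666.9], [0.0, 0.0, 0.0, 1.0]] 536.7511821246111 [-0.05508497  0.          0.          0.          0.        ]
[[ 2.89152401e-04  9.66597259e-01  2.56299932e-01  6.92526317e+01]
 [ 9.99999621e-01 -6.90739763e-05 -8.67677077e-04  7.68861871e-01]
 [-8.20990629e-04  2.56300086e-01 -9.66596913e-01 -8.20275592e+01]
 [ 0.00000000e+00  0.00000000e+00  0.00000000e+00  1.00000000e+00]] [ 1.75003844e-01  9.84567529e-01 -6.46307014e-04 -1.35242742e-04]
```

View pics/scene0.png

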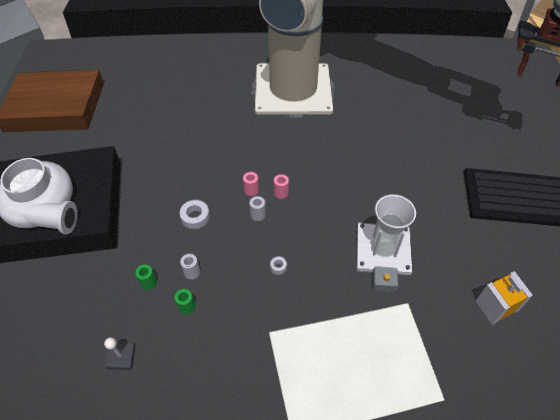

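View pics/side0.png

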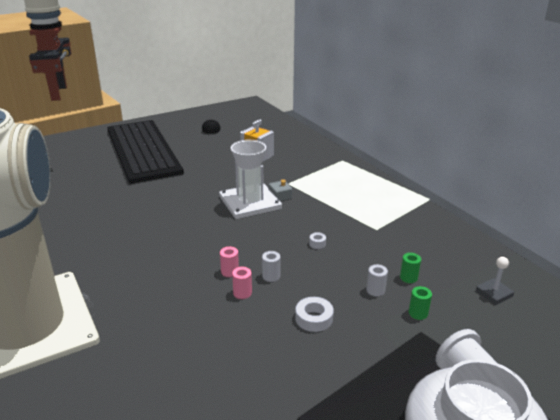

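Scene picture: the grey bushings are at (258,208) and (190,266). Other things they could be confused with are the spacer (278,265), ring gauge (194,214), pink (251,184) and (281,186), and green (146,276) and (185,301). I choose the two tall grey ones. The funnel rim is at (395,211).
Side picture: the same bushings are at (271,266) and (377,280), the spacer at (317,240), the ring at (314,313) and the funnel rim at (249,154).

```bash
python3 - <<'E'
from h import *
for n,pts in (("scene",[(258,202,50),(190,260,50),(278,264,20),(194,213,24),(251,178,50),(281,180,50),(395,211,150)]),("side",[(271,258,50),(377,271,50),(317,238,20),(314,309,24),(229,253,50),(242,274,50),(249,153,150)])):
    im=cv2.imread(f'pics/{n}0.png');p=viewer.camera_params(n);T=np.array(p['pose'])
    for u,v,z in pts: print(n,(u,v),onplane([(u,v)],p,T,z)[0].round(0))
im=cv2.imread('pics/scene0.png');cv2.imwrite('pics/crop0.png',cv2.resize(im[160:320,120:440],None,fx=2.5,fy=2.5,interpolation=cv2.INTER_CUBIC))
E
```

```text
scene (258, 202) [456. -90.  50.]
scene (190, 260) [ 607. -230.   50.]
scene (278, 264) [601. -46.  20.]
scene (194, 213) [ 467. -238.   24.]
scene (251, 178) [ 385. -108.   50.]
scene (281, 180) [392. -37.  50.]
scene (395, 211) [558. 189. 150.]
side (271, 258) [ 451. -100.   50.]
side (377, 271) [ 603. -236.   50.]
side (317, 238) [593. -50.  20.]
side (314, 309) [ 459. -241.   24.]
side (229, 253) [388. -44.  50.]
side (242, 274) [ 379. -117.   50.]
side (249, 153) [540. 158. 150.]
```

View pics/crop0.png

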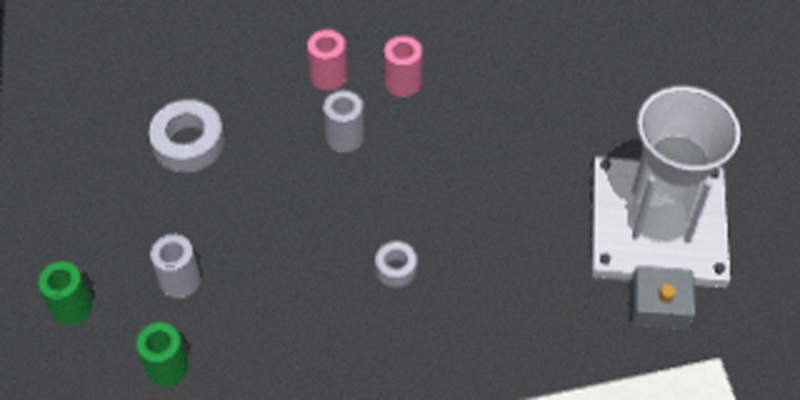

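The crop confirms it: the two tall grey hollow cylinders are the bushings, clear of the short spacer, the ring, and the pink and green copies. Next, closer wrist views of the funnel and both bushings.

```bash
python3 - <<'E'
from h import *
import pickle
Q=[1,0,0,0];out={}
print([env.ik(p,Q) for p in ([550,175,350],[455,-94,250],[605,-232,250])])
for k,p in (('F',[550,175,360]),('B',[605,-232,250]),('A',[455,-94,250])):
    env.reach(p,Q); env.hold(.2); im,c,T=snap('wrist'); out[k]=(im,c,T)
print(c['fx'],env.read_state()['time_s'])
pickle.dump(out,open('w.pkl','wb'))
cv2.imwrite('pics/w.png',cv2.resize(np.vstack([np.hstack([out['F'][0],out['B'][0]]),np.hstack([out['A'][0],out['A'][0]*0])]),(800,600)))
E
```

```text
[array([ 2.87433471e-01,  3.01453156e-01,  1.69415711e+00, -4.44089210e-16,
        1.14598239e+00,  1.85822980e+00]), array([-2.29343028e-01,  2.66900271e-01,  2.01727946e+00, -4.44089210e-16,
        8.57412921e-01,  1.34145330e+00]), array([-3.84543037e-01,  5.15643416e-01,  1.61354401e+00, -4.44089210e-16,
        1.01240523e+00,  1.18625329e+00])]
315.2959799175041 5.175
```

View pics/w.png

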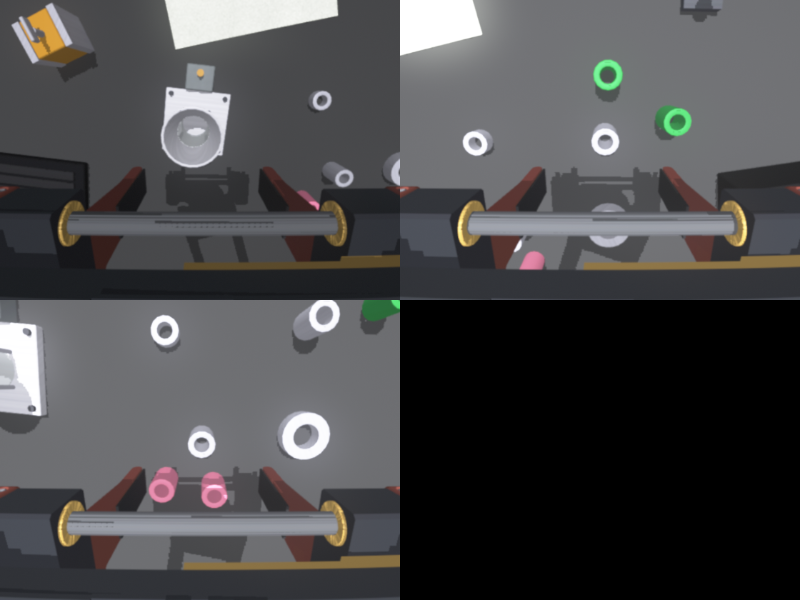

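The wrist montage (half of it per 560 px) shows the funnel rim at raw (267,192), bushing B at (286,196) and bushing A at (281,199). Fitting the top faces now, with an enlarged view to check.

```bash
python3 - <<'E'
from h import *
import pickle
o=pickle.load(open('w.pkl','rb'));vis=[]
for k,(cx,cy),h in (('A',(281,199),32),('B',(286,196),32),('F',(267,192),55)):
    im,c,T=o[k];w=im[cy-h:cy+h,cx-h:cx+h];s=4;w=cv2.resize(w,None,fx=s,fy=s,interpolation=cv2.INTER_CUBIC)
    g=cv2.cvtColor(w,cv2.COLOR_BGR2GRAY)
    t=215 if k!='F' else 150
    m=(g>t).astype(np.uint8)
    cs=cv2.findContours(m,cv2.RETR_EXTERNAL,cv2.CHAIN_APPROX_NONE)[0];ct=max(cs,key=cv2.contourArea)
    e=cv2.fitEllipse(cv2.convexHull(ct)) ;v=w.copy()
    z=150 if k=='F' else 50
    px=np.array(e[0])/s+[cx-h,cy-h]-.375
    # outline on the plane -> circle
    hull=cv2.convexHull(ct).reshape(-1,2)/s+[cx-h,cy-h]-.375
    P=onplane(hull,c,T,z);(x,y),r=cv2.minEnclosingCircle(P[:,:2].astype(np.float32))
    print(k,px.round(1),onplane([px],c,T,z)[0].round(1),'circle',round(x,1),round(y,1),'d',round(2*r,1),'gray max',g.max())
    cv2.ellipse(v,e,(0,0,255),1);vis.append(cv2.resize(v,(266,266) if k!='F' else (400,400)))
C=np.zeros((400,932,3),np.uint8);C[:266,:266]=vis[0];C[:266,266:532]=vis[1];C[:,532:]=vis[2]
cv2.imwrite('pics/fit.png',cv2.resize(C,(800,343)))
E
```

```text
A [281.8 201.8] [455.9 -93.1  50. ] circle 455.7 -93.1 d 35.1 gray max 255
B [286.9 197.9] [ 608.7 -233.9   50. ] circle 608.6 -234.0 d 35.4 gray max 255
F [274.2 171.4] [576.1 184.5 150. ] circle 568.6 182.3 d 113.2 gray max 241
```

View pics/fit.png

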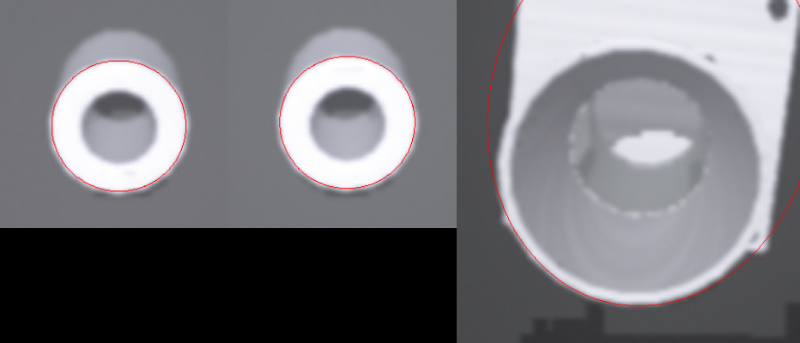

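The A and B fits are good, with diameters of 35.1 and 35.4 mm against 36. The funnel fit took in the white foot, so I'll use the inner edge of the rim, which spans (511..758, 50..294) in the picture.

```bash
python3 - <<'E'
from h import *
import pickle
im,c,T=pickle.load(open('w.pkl','rb'))['F']
f=lambda x,y:((x-456.7)/3.121+212-.4,y/3.121+137-.4)
P=onplane([f(511,172),f(758,172),f(635,50),f(635,294)],c,T,150)
print(P.round(1),'d',np.linalg.norm(P[0]-P[1]),np.linalg.norm(P[2]-P[3]),'c',((P[0]+P[1])/2).round(1),((P[2]+P[3])/2).round(1))
Q=[1,0,0,0]
set_gripper(64)
env.move_l([455.8,-93.1,99],Q,rate=120); set_gripper(0); s=env.read_state();print(s['width'],s['grip_force'])
env.move_l([455.8,-93.1,300],rate=200);s=env.read_state();print(s['width'],s['grip_force'],s['force'],s['time_s'])
E
```

```text
[[556.6 227.4 150. ]
 [556.8 152.5 150. ]
 [593.4 189.4 150. ]
 [517.6 190.2 150. ]] d 74.97100235040575 75.80071890213974 c [556.7 189.9 150. ] [555.5 189.8 150. ]
36.14979002505078 30.00071610789746
36.267034364304095 29.999373564496636 [ 0.45779058 -0.53350162 -3.78968221] 8.8667
```

Grasp confirmed: width 36 mm, and 2.7 N more load. The funnel centre is (556,190) with d≈75.4, which agrees with the scene ray (558,189).

```bash
cat >> h.py <<'E'
def drop(name):
    env.reach([556,190,300],[1,0,0,0])
    print('contact',env.move_l([556,190,238],rate=100,f_stop=10)); print(env.read_state()['tool_pos'])
    set_gripper(64); env.move_l([556,190,330],rate=200); env.hold(.2)
    cv2.imwrite(name,np.hstack([snap('scene')[0][150:310,310:470],snap('side')[0][110:270,170:330],snap('wrist')[0][110:270,190:350]]).repeat(1,0))
    im=cv2.imread(name);cv2.imwrite(name,cv2.resize(im,(795,265),interpolation=cv2.INTER_CUBIC))
    print(env.read_state()['time_s'])
E
python3 -c "
from h import *
drop('pics/d1.png')"
```

```text
contact False
[556.36980413 189.91419392 238.39679385]
12.3667
```

View pics/d1.png

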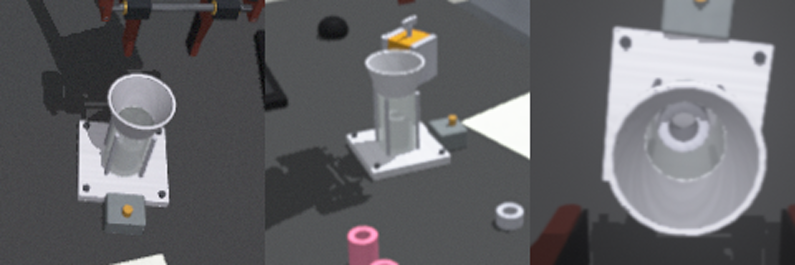

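The wrist view (right panel, ring at (683,130)) shows bushing A upright at the bottom of the tube. Now B.

```bash
python3 -c "
from h import *
env.reach([608.7,-234,250],[1,0,0,0])
env.move_l([608.7,-234,99],rate=120); set_gripper(0); print(env.read_state()['width'])
env.move_l([608.7,-234,300],rate=200);s=env.read_state();print(s['width'],s['grip_force'],s['force'])
if s['width']>33: drop('pics/d2.png')"
```

```text
36.30215552979778
35.90348077965595 29.99936926178634 [-0.63337243  0.78331256 -3.03782902]
contact False
[556.39909015 189.985589   238.34286758]
21.0083
```

View pics/d2.png

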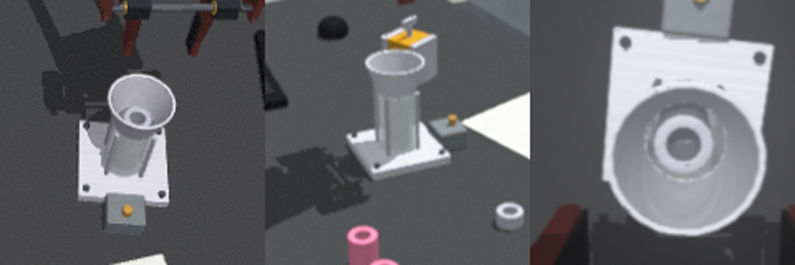

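The second ring now sits higher in the tube, upright and concentric (wrist panel (683,143), about 58 px wide against about 48 before). That matches two stacked bushings, so I'm handing in.

```bash
python3 -c "
from h import *
env.hold(.3);print(workorder.sign_off())"
```

```text
the job is handed in; nothing more can be done
None
```

Both long bushings were dropped into the tube, and the last wrist picture shows them upright and stacked; I handed the job in at about 21 s of the 58 s allowed, but sign-off returned no verdict.

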